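# Set the push rivets of the power modules and hand over the tray

## Robot

A 6-joint arm with a two-finger parallel gripper is mounted at the origin on a cart in front of the work surface, level with it; the furniture and walls round the work are solid. World frame = base frame: x ahead of the robot, y to its left, z up, the work surface at z = 0. Lengths are in mm, angles in degrees, forces in N, time in s.
With the tool pointing down it reaches from about 400 to 825 mm from the base axis. Payload 7 kg.
Tool frame: the origin (TCP) lies on the centre line of the jaws, within the pads' length; the fingertips stand 8 mm ahead of it and the grasp point (between the pads) lies 11 mm behind it (ctrl.finger_overhang is the distance from the TCP to the fingertips, in mm); z points along the fingers, y is the line along which they close (so a half turn about z gives the same grasp; the last joint's range is limited). The gripper opens to 85 mm and grips with 20 to 120 N. Pads are 22 mm wide; open, the fingers measure 114 mm over their backs; the gripper's body (76 mm by 85 mm) begins 54 mm behind the grasp point. The pads swing forward as they close: fully open they stand 13 mm farther back than shut.
Start: joints at [-59.582, 20.546, 0.682, 0, -70.136, -16.507], TCP at [162.259, -655.185, 239.302] pointing down, gripper open.
Joint ranges: [-176.03, 176.03], [-82.01, 121.73], [-58.28, 71.71], [-173.87, 95.51], [-174.79, -0.11], [-173.66, 173.66]. Speed limits (degrees/s): [136.94, 136.94, 172.46, 180, 180, 180].

## Interface

Orientations are given as a 3x3 rotation matrix whose columns are the frame's x, y, z axes.
In Python, from cell import monitor, grab_frame, camera_params, ticket, ctrl gives the robot as it stands.
- The arm moves only by the tool arm_command, never from a script. Its argument "plan" is a list of rows, each a list of 7 numbers: the shift along the tool's x, y, z in cm, then the turn, a rotation vector about the tool's x, y, z in degrees, then the opening, from -1 (shut) to 1 (fully open). A call has 1 to 8 rows; each row shifts and turns the commanded pose from where the row before left it, along the tool's axes as they then stand; what a row does not reach is not made up. A row lasts 1/8 s, in which the tool goes at most 62.5 mm and 10.7 degrees, less where a joint would pass 70% of its speed; a pose out of reach is approached as far as the arm can. A call with a gripper value outside its range is refused whole. The fingers move at their own pace and stop on an object; "grip_force" is the grip in N (left out, the last holds). Time passes only in rows, so rows that do not move let the fingers close. It gives the time, the measured TCP pose, the force, the opening and the grip force at its end, in the units of the state.
- monitor.get_state(): the state, without advancing time (a new reading comes with each control period).
- grab_frame(name): name is "side" or "top"; returns (picture, depth): 384x512x3 uint8, red, green, blue; 384x512 float32, mm along the optical axis (not along the pixel's ray), 0 where there is no reading.
- camera_params(name): a dict with "K" (3x3 intrinsics, pixels), "R" (3x3) and "t" (3): a world point X has camera coordinates R X + t. Camera axes: x right, y down, z forward; pixel columns grow to the right and rows downward; lengths in mm; the calibration is good to about 2 mm. A picture is of the moment at which its call begins. camera_params takes no time and is no camera call.
- ticket.hand_in(): hands the job in; it is judged then, once.
The state is a dict: "time": time; "qpos": joint angles; "dq": joint speeds; "joint_efforts": joint torques, N m; "ee_pos": TCP position; "tool_rot": TCP orientation; "wrist_force": force on the tool from outside, world axes, zero at the start; "moment": the same for the moment, N m; "finger_gap": finger opening in mm; "finger_force": force on a finger pad.
Only numpy, scipy, OpenCV 4.12 (cv2) and the standard library are available. Lean on these libraries where they do the work, as an engineer would, in place of code of your own. Each camera call takes 0.05 s, during which the arm holds its last target. There are 200 camera calls.

## Task

Every power module on the blue tray still has three orange push-rivet pins standing proud: one in each end and one in a side. Take the modules one at a time to the green setting block and press them against its steel nose, turning the module between passes so that each pin in turn meets the nose and goes in flush (never push a pin with the gripper's fingers), then lay the module back flat in a lane of the tray. Only when all of them are set and back, push the loaded tray along the table, without lifting it, until it sits inside the yellow taped corners; leave the tools lying about where they are.

Things in the scene. Friction and masses are not known exactly. Their poses are not given: they have to be found in the camera images.
- tray: the work tray, blue plastic, 234 (its x) x 122 (its y) x 22 mm, loose, about 0.5 kg empty. Origin: centre of its underside; z up. Floor 4 mm thick, walls 4 mm thick, rim 22 mm above the table. Two flat ribs along y, 22 mm wide and 3 mm high above the floor, centred at x = -34 and +34 mm, divide it into three lanes along y: the middle one 46 mm wide, the outer two from |x| = 45 to 113 mm. One module per lane, at about x = -68, 0 and +68 mm, which leaves room for fingers.
- mark: the pick-up place: four flat corners of yellow tape on the table, left of the tray; the space inside them is 256 (its x) x 146 (its y) mm. Origin: its centre, on the table. The tray belongs in it with its x along the mark's x. The tape is flat and no obstacle.
- setting_block: the setting block, fixed to the table: dark steel base plate 165 (x) x 94 (y) x 8 mm; a green anvil body 34 x 60 mm, its top 54 mm above the table, stands at the +x end; from it a round steel nose, 18 mm thick, reaches 30 mm toward -x over the plate. Modules are pressed against the nose along the block's +x. Origin: centre of the plate's underside, z up.
- anvil_face (a point): centre of the flat end face of the anvil's nose, 26 mm above the table, 13.5 mm toward +x from the block's middle; it looks to -x of the setting block and has the block's axes. A module standing on the base plate has its pins at just this height.
- module1: power module 1 (all look alike; one may be absent): aluminium housing with black end caps, 84 long (its x) x 34 wide (y) x 36 mm high (z), about 0.22 kg. Origin: its centre, 18 mm above its underside. Three round orange push-rivet pins, 11 mm thick, stand 7 to 8 mm proud, all at mid height: one in the middle of each end, one in the +y side at x = +30 mm. It starts in a lane of the tray, lengthwise. Grasp it at its middle across its 34 mm width.
- module1_pin_a (a joint): rivet pin in the +x end of module 1, in m: 0 = 8 mm proud, 0.008 = flush with the face. It slides in against about 6 N of friction and stays where it is left.
- module1_pin_b (a joint): rivet pin in the -x end of module 1, in m: 0 = 8 mm proud, 0.008 = flush with the face. It slides in against about 6 N of friction and stays where it is left.
- module1_pin_c (a joint): rivet pin in the +y side of module 1, in m: 0 = 8 mm proud, 0.008 = flush with the face. It slides in against about 6 N of friction and stays where it is left.
- module2: power module 2 (all look alike; one may be absent): aluminium housing with black end caps, 84 long (its x) x 34 wide (y) x 36 mm high (z), about 0.22 kg. Origin: its centre, 18 mm above its underside. Three round orange push-rivet pins, 11 mm thick, stand 7 to 8 mm proud, all at mid height: one in the middle of each end, one in the +y side at x = +30 mm. It starts in a lane of the tray, lengthwise. Grasp it at its middle across its 34 mm width.
- module2_pin_a (a joint): rivet pin in the +x end of module 2, in m: 0 = 8 mm proud, 0.008 = flush with the face. It slides in against about 6 N of friction and stays where it is left.
- module2_pin_b (a joint): rivet pin in the -x end of module 2, in m: 0 = 8 mm proud, 0.008 = flush with the face. It slides in against about 6 N of friction and stays where it is left.
- module2_pin_c (a joint): rivet pin in the +y side of module 2, in m: 0 = 8 mm proud, 0.008 = flush with the face. It slides in against about 6 N of friction and stays where it is left.
- module3: power module 3 (all look alike; one may be absent): aluminium housing with black end caps, 84 long (its x) x 34 wide (y) x 36 mm high (z), about 0.22 kg. Origin: its centre, 18 mm above its underside. Three round orange push-rivet pins, 11 mm thick, stand 7 to 8 mm proud, all at mid height: one in the middle of each end, one in the +y side at x = +30 mm. It starts in a lane of the tray, lengthwise. Grasp it at its middle across its 34 mm width.
- module3_pin_a (a joint): rivet pin in the +x end of module 3, in m: 0 = 8 mm proud, 0.008 = flush with the face. It slides in against about 6 N of friction and stays where it is left.
- module3_pin_b (a joint): rivet pin in the -x end of module 3, in m: 0 = 8 mm proud, 0.008 = flush with the face. It slides in against about 6 N of friction and stays where it is left.
- module3_pin_c (a joint): rivet pin in the +y side of module 3, in m: 0 = 8 mm proud, 0.008 = flush with the face. It slides in against about 6 N of friction and stays where it is left.
- marker: white paint marker, 142 mm long, at the near edge; a loose bystander, to be left alone. Origin: centre of its underside.
- pliers: small dark pliers, 81 mm, at the near edge; a loose bystander, to be left alone. Origin: centre of its underside.
- cutter: red snap-off cutter, 118 mm, at the near right; a loose bystander, to be left alone. Origin: centre of its underside.
- screwdriver: precision screwdriver, 116 mm, at the right edge; a loose bystander, to be left alone. Origin: centre of its underside.
- cup_driver: screwdriver-like tool with a black cup end, 109 mm, in front of the dial comparator's plate; a loose bystander, to be left alone. Origin: centre of its underside.
- punch: dark steel taper punch, 88 mm, at the near edge; a loose bystander, to be left alone. Origin: centre of its underside.

How it is judged (in metres and radians):
On the way, in this order (a step that is already met when the one before it is completed fails the run):
1. a rivet pin is pressed against the setting block (contact force between any of module1_pin_a, module1_pin_b, module1_pin_c, module2_pin_a, module2_pin_b, module2_pin_c, module3_pin_a, module3_pin_b, module3_pin_c and setting_block above 3 N), for 0.1 s.
2. all three rivet pins of every module are pressed flush (value of joint each of module1_pin_a, module1_pin_b, module1_pin_c, module2_pin_a, module2_pin_b, module2_pin_c, module3_pin_a, module3_pin_b, module3_pin_c above 0.0065 m), for 0.2 s.
3. all set modules lie flat in the tray's lanes again (y of module1 in the frame of tray between -0.025 and 0.025 m and x of module1 in the frame of tray between -0.1 and 0.1 m and z of module1 in the frame of tray between 0.015 and 0.024 m and angle between module1's own x axis and vertical between 1.45 and 1.69 rad and linear speed of each of module1, module2, module3 below 0.03 m/s and y of module2 in the frame of tray between -0.025 and 0.025 m and x of module2 in the frame of tray between -0.1 and 0.1 m and z of module2 in the frame of tray between 0.015 and 0.024 m and angle between module2's own x axis and vertical between 1.45 and 1.69 rad and y of module3 in the frame of tray between -0.025 and 0.025 m and x of module3 in the frame of tray between -0.1 and 0.1 m and z of module3 in the frame of tray between 0.015 and 0.024 m and angle between module3's own x axis and vertical between 1.45 and 1.69 rad), for 0.2 s.
4. the loaded tray has been pushed into the taped corners (horizontal distance between tray and mark below 0.025 m and angle between the y axis of tray and the y axis of mark, either way round below 0.2 rad and height (world z) of tray below 0.006 m and linear speed of tray below 0.02 m/s), for 0.2 s.
At the end, for the whole second after the job is handed in: Every pin flush (joint above 0.0065 m); every module flat on the tray floor in a lane, level within 0.12 rad, centre within 25 mm of the tray's middle along its y; tray flat on the table, centre within 25 mm and turned under 0.2 rad from the mark's; all at rest (all of step 2 and all of step 3 and all of step 4); the robot touches nothing.
It fails at once if a gripper finger presses on a rivet pin with more than 6 N (contact force between any of module1_pin_a, module1_pin_b, module1_pin_c, module2_pin_a, module2_pin_b, module2_pin_c, module3_pin_a, module3_pin_b, module3_pin_c and the fingers above 6 N).
It fails at once if the tray is lifted more than 20 mm off the table (height (world z) of tray above 0.02 m).
It fails at once if a bystanding tool is moved by more than 30 mm (distance of any of marker, pliers, cutter, screwdriver, cup_driver, punch from where it was at the start of the episode above 0.03 m).
Of module1, module2, module3 only 2 to 3 are there at a start; the rules pass over those that are not, and their reading is None.
At some moment in a run one of tray may be knocked a few centimetres aside while the robot is not near it.
Once in a run the grip may slacken for a moment while it holds something.
It also fails if it takes over 210 s, if anything falls off the work surface, if the arm or the gripper's body presses on something with over 40 N, if the wrist force passes 120 N, or if a joint passes its speed limit or range.

## Working session

There is one attempt and no reset: what is moved stays moved. The work goes in short steps, Python scripts to look and compute and a tool call to move; the robot and the scene stay as the last step left them, time stands still between calls to the robot, and variables do not carry over. Pictures are saved under pics/ and viewed, at most 14 in all, crops included, and the job is handed in when it is done.

Besides the shell and the picture viewer there is one more tool, called by a JSON object that holds its "name" and its "arguments". arm_command: Moves the arm, as the interface text tells. Its arguments: {"type":"object","properties":{"plan":{"type":"array"},"grip_force":{"type":"number"}},"required":["plan"]}

```bash
mkdir -p pics; ls
python3 - <<'E'
from cell import monitor, grab_frame, camera_params, ticket, ctrl
import cv2,numpy as np
print(monitor.get_state())
for n in("top","side"):
    p,d=grab_frame(n); np.savez(f"pics/{n}0.npz",p=p,d=d)
    cv2.imwrite(f"pics/{n}0.png",cv2.resize(p[:,:,::-1],(800,600),interpolation=cv2.INTER_CUBIC)); print(n,camera_params(n))
E
```

```text
pics
{'time': 0.0, 'qpos': array([-5.95816556e+01,  2.05921793e+01,  6.31926923e-01, -1.93687228e-02,
       -7.01363007e+01, -1.65068854e+01]), 'dq': array([-0.00664277, -0.10674096, -0.06753895, -0.02495431,  0.05139736,
       -0.09464143]), 'joint_efforts': array([-3.55855685e-03, -5.83319128e+01,  2.93416250e+01,  6.93704322e+00,
       -6.06780683e-03,  5.61255916e-06]), 'ee_pos': array([ 162.13413187, -654.73830055,  238.34361383]), 'tool_rot': array([[-9.70696040e-01, -2.40309929e-01, -5.79036132e-04],
       [-2.40310563e-01,  9.70694714e-01,  1.61416574e-03],
       [ 1.74167259e-04,  1.70601279e-03, -9.99998530e-01]]), 'wrist_force': array([ 0.1419678 ,  0.29830494, -0.10130206]), 'moment': array([-0.02930306,  0.02532476,  0.05093475]), 'finger_force': 0.0, 'finger_gap': 85.14600526010241}
top {'K': array([[490.45575267,   0.        , 251.8467201 ],
       [  0.        , 490.45575267, 189.27849124],
       [  0.        ,   0.        ,   1.        ]]), 'R': array([[ 0.01786899, -0.9995666 , -0.02339478],
       [-0.99547953, -0.01560322, -0.09368586],
       [ 0.09328023,  0.02496309, -0.9953269 ]]), 't': array([  55.19464611,  478.55723132, 1331.33444063])}
side {'K': array([[467.24231105,   0.        , 250.08366106],
       [  0.        , 467.24231105, 191.30271518],
       [  0.        ,   0.        ,   1.        ]]), 'R': array([[ 0.99984646, -0.01726899, -0.0029728 ],
       [-0.01118847, -0.49858232, -0.86677015],
       [ 0.01348605,  0.86667032, -0.49869898]]), 't': array([-458.57763167,   85.13440843, 1093.52183911])}
```

View pics/top0.png

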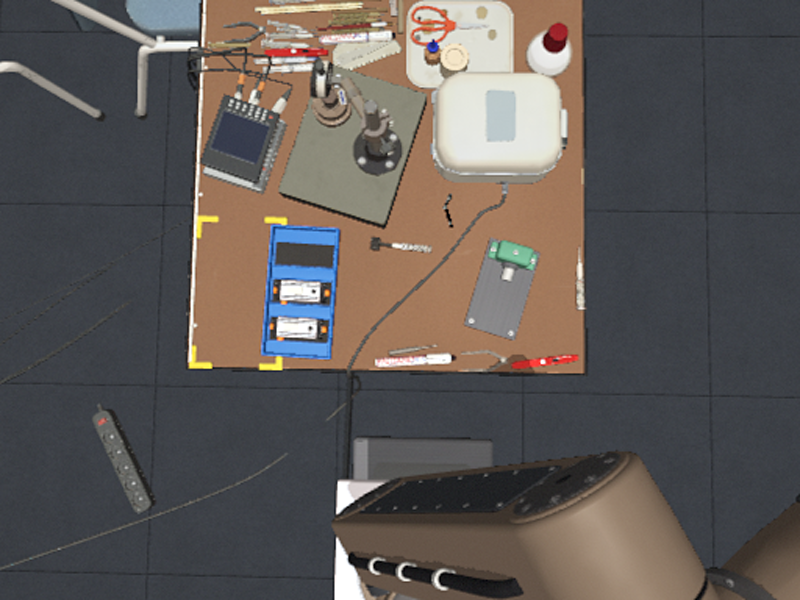

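View pics/side0.png

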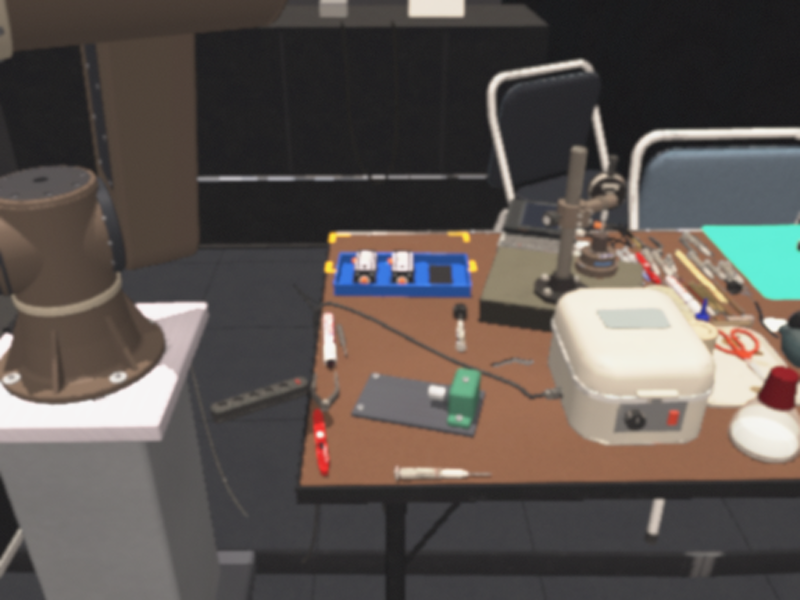

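The top picture shows two modules in the tray (at about (302,292) and (298,328)). The setting block's anvil is at (513,258), with the plate going down to (490,320). The mark corners are at (198,218)–(280,368), and the empty lane is the far one. Next I'll rectify enlarged crops.

```bash
cat > h.py <<'E'
from cell import monitor, grab_frame, camera_params, ticket, ctrl
import cv2,numpy as np
def H(n,z):  # world plane z -> pixel
    c=camera_params(n); R,t=c["R"],c["t"]
    return c["K"]@np.c_[R[:,0],R[:,1],R[:,2]*z+t]
def px2w(n,uv,z):
    return cv2.perspectiveTransform(np.float64(uv).reshape(-1,1,2),np.linalg.inv(H(n,z)))[:,0]
def rect(n,img,z,x1,y1,w,h,s):  # rectified: left=+y, up=+x; top-left is (x1,y1); s px/mm
    A=np.array([[0,-1/s,x1],[-1/s,0,y1],[0,0,1.]])
    return cv2.warpPerspective(img,H(n,z)@A,(w,h),flags=cv2.INTER_CUBIC|cv2.WARP_INVERSE_MAP)
def grid(im,x1,y1,s,st):
    h,w=im.shape[:2]
    for k in range(-2000,2000,st):
        r=int((x1-k)*s); c=int((y1-k)*s)
        if 0<=r<h: cv2.line(im,(0,r),(8,r),(255,255,255),1); cv2.putText(im,str(k),(10,r+4),0,.35,(255,255,255))
        if 0<=c<w: cv2.line(im,(c,0),(c,8),(255,255,255),1); cv2.putText(im,str(k),(c-8,18),0,.35,(255,255,255))
    return im
def look(n,z,x1,y1,w,h,s,f,st=20):
    p,d=grab_frame(n); im=rect(n,np.ascontiguousarray(p[:,:,::-1]),z,x1,y1,w,h,s); cv2.imwrite(f,grid(im,x1,y1,s,st)); return p,d
def S():
    s=monitor.get_state(); return round(s["time"],2),s["ee_pos"].round(1),s["qpos"].round(1),s["wrist_force"].round(1),round(s["finger_gap"],1)
E
python3 - <<'E'
from h import *
s=384/600
P=lambda *a:[(x*s,y*s) for x,y in a]
print("tray",px2w("top",P((271,226),(340,229),(332,358),(262,355)),22).round())
print("mark",px2w("top",P((197,217),(286,219),(282,368),(191,368)),0).round())
print("plate",px2w("top",P((490,240),(538,247),(513,338),(465,325)),8).round())
p=np.load("pics/top0.npz")["p"][:,:,::-1]
p=np.ascontiguousarray(p)
x,y=px2w("top",P((300,290)),22)[0]; a=(round(x)+150,round(y)+120)
i1=grid(rect("top",p,40,*a,400,600,2),*a,2,20)
x,y=px2w("top",P((500,290)),22)[0]; a=(round(x)+110,round(y)+100)
i2=grid(rect("top",p,26,*a,400,600,2),*a,2,20)
cv2.imwrite("pics/r0.png",np.hstack([i1,i2]))
E
```

```text
tray [[600. 285.]
 [596. 161.]
 [366. 169.]
 [369. 293.]]
mark [[619. 425.]
 [617. 262.]
 [347. 261.]
 [344. 425.]]
plate [[ 582. -108.]
 [ 571. -194.]
 [ 407. -149.]
 [ 429.  -64.]]
```

View pics/r0.png

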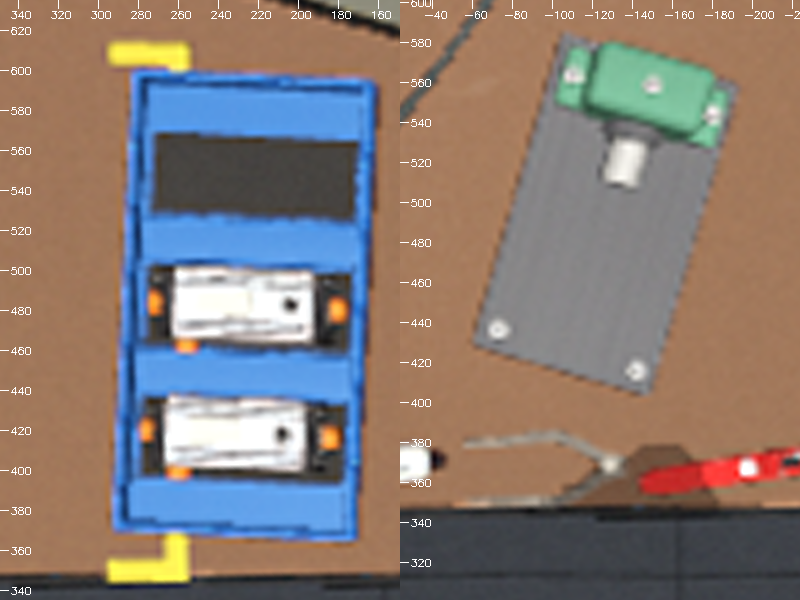

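{"name": "arm_command", "arguments": {"plan": [[0,0,0,0,0,-10.5,0.4],[0,0,0,0,0,-10.5,0.4],[0,0,0,0,0,-10.5,0.4],[0,0,0,0,0,-10.5,0.4],[0,0,0,0,0,-10.5,0.4],[0,0,0,0,0,-10.5,0.4],[0,0,0,0,0,-10.5,0.4],[0,0,0,0,0,-10.5,0.4]], "grip_force": 80}}

```text
time: 1.1
ee_pos: [162.2, -654.9, 238.7]
tool_rot: [[0.144, -0.99, -0.0], [-0.99, -0.144, 0.001], [-0.001, 0.0, -1.0]]
wrist_force: [0.2, 0.7, 0.2]
finger_gap: 59.8
finger_force: 0.0
```

{"name": "arm_command", "arguments": {"plan": [[0,0,0,0,0,-10.5,0.4],[0,0,0,0,0,-10.5,0.4],[0,0,0,0,0,-10.5,0.4],[0,0,0,0,0,-10.5,0.4],[0,0,0,0,0,-10.5,0.4],[0,0,0,0,0,-10.5,0.4],[0,0,0,0,0,-10.5,0.4],[0,0,0,0,0,-8.5,0.4]]}}

```text
time: 2.1
ee_pos: [162.2, -654.9, 238.7]
tool_rot: [[1.0, 0.004, -0.0], [0.004, -1.0, 0.001], [-0.0, -0.001, -1.0]]
wrist_force: [0.7, -0.6, 0.1]
finger_gap: 59.8
finger_force: 0.0
```

{"name": "arm_command", "arguments": {"plan": [[3.5,-4.4,0,0,0,0,0.4],[3.5,-4.4,0,0,0,0,0.4],[3.5,-4.4,0,0,0,0,0.4],[3.5,-4.4,0,0,0,0,0.4],[3.5,-4.4,0,0,0,0,0.4],[3.5,-4.4,0,0,0,0,0.4],[3.5,-4.4,0,0,0,0,0.4],[3.5,-4.4,0,0,0,0,0.4]]}}

```text
time: 3.1
ee_pos: [443.5, -301.9, 239.2]
tool_rot: [[1.0, -0.002, -0.0], [-0.002, -1.0, 0.0], [-0.0, -0.0, -1.0]]
wrist_force: [0.2, -0.5, 0.3]
finger_gap: 59.6
finger_force: 0.0
```

{"name": "arm_command", "arguments": {"plan": [[0,-5.5,0,0,0,-10,0.4],[0,0,0,0,0,0,0.4]]}}

```text
time: 3.35
ee_pos: [443.1, -245.6, 239.3]
tool_rot: [[0.984, 0.178, -0.0], [0.178, -0.984, 0.001], [0.0, -0.001, -1.0]]
wrist_force: [0.6, -1.0, 0.5]
finger_gap: 59.8
finger_force: 0.0
```

{"name": "arm_command", "arguments": {"plan": [[1.55,-5.7,0,0,0,0,0.4],[1.55,-5.7,0,0,0,0,0.4],[1.55,-5.7,0,0,0,0,0.4],[1.55,-5.7,0,0,0,0,0.4],[1.55,-5.7,0,0,0,0,0.4],[1.55,-5.7,0,0,0,0,0.4],[1.55,-5.7,0,0,0,0,0.4],[1.55,-5.7,0,0,0,0,0.4]]}}

```text
time: 4.35
ee_pos: [486.7, 223.4, 239.3]
tool_rot: [[0.985, 0.171, 0.0], [0.171, -0.985, -0.0], [0.0, 0.0, -1.0]]
wrist_force: [0.8, -0.9, 0.7]
finger_gap: 59.8
finger_force: 0.0
```

{"name": "arm_command", "arguments": {"plan": [[0,0,0,0,0,-9.7,0.4],[0,0,0,0,0,-9.7,0.4],[0,0,0,0,0,-9.7,0.4],[0,0,0,0,0,-9.7,0.4],[0,0,0,0,0,-9.7,0.4],[0,0,0,0,0,-9.7,0.4],[0,0,0,0,0,-9.7,0.4],[0,0,0,0,0,-9.7,0.4]]}}

```text
time: 5.35
ee_pos: [486.8, 221.2, 239.0]
tool_rot: [[0.04, 0.999, -0.0], [0.999, -0.04, -0.0], [-0.0, -0.0, -1.0]]
wrist_force: [-0.3, 0.1, -0.7]
finger_gap: 59.6
finger_force: 0.0
```

Run:
```python
from h import *
p,d=grab_frame("side"); cv2.imwrite("pics/s1.png",cv2.resize(p[130:220,180:330,::-1],(750,450),interpolation=cv2.INTER_CUBIC)); print(S())
# module tops via top depth image from start
z=np.load("pics/top0.npz"); d0=z["d"]; c=camera_params("top"); v,u=np.mgrid[:384,:512]
X=(np.linalg.inv(c["K"])@np.stack([u*d0,v*d0,d0]).reshape(3,-1)); W=(c["R"].T@(X-c["t"][:,None])).T
m=(W[:,0]>360)&(W[:,0]<610)&(W[:,1]>155)&(W[:,1]<300)&(W[:,2]>33)&(W[:,2]<47)
for lo,hi in((380,451),(451,530)):
    k=W[m&(W[:,0]>lo)&(W[:,0]<hi)]; print(len(k),np.median(k[:,2]),cv2.minAreaRect(k[:,:2].astype(np.float32)))
m=(W[:,0]>440)&(W[:,0]<590)&(W[:,1]<-80)&(W[:,1]>-200)
k=W[m&(W[:,2]>45)&(W[:,2]<62)]; print("anvil",len(k),np.median(k[:,2]),cv2.minAreaRect(k[:,:2].astype(np.float32)))
k=W[(W[:,0]>340)&(W[:,0]<620)&(W[:,1]>140)&(W[:,1]<310)&(W[:,2]>16)&(W[:,2]<28)]; print("tray",len(k),cv2.minAreaRect(k[:,:2].astype(np.float32)))
```

```text
(5.4, array([486.8, 221.3, 239. ]), array([ 45.5,   7.4, -17. ,  -0. , -65.7, 132.7]), array([0.2, 0.7, 0. ]), 59.8)
378 40.50128847356706 ((418.1483459472656, 232.76156616210938), (84.92320251464844, 34.16705322265625), 87.06049346923828)
368 40.609317696394946 ((482.66485595703125, 228.43426513671875), (33.51307678222656, 85.31079864501953), 0.05562429875135422)
anvil 277 54.167283442899596 ((550.6055297851562, -143.724853515625), (59.55602264404297, 40.366851806640625), 71.87659454345703)
tray 474 ((494.4647216796875, 221.5213623046875), (143.90794372558594, 259.6394958496094), 85.8635025024414)
```

View pics/s1.png

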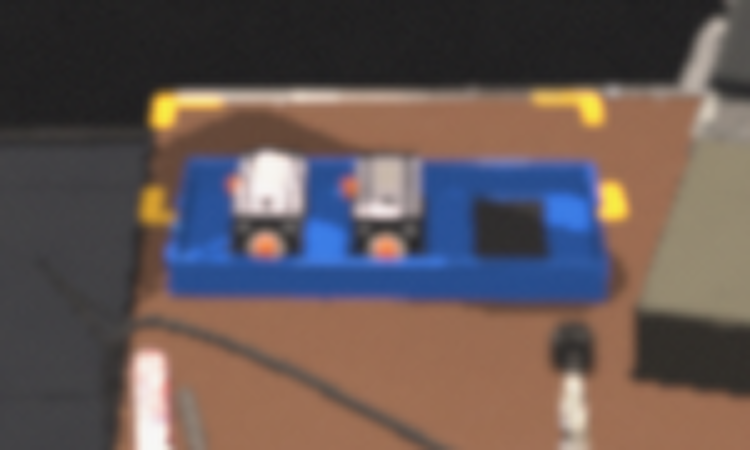

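The side view shows both modules in the lanes. Their side pins face -x ((235,187) and (350,187) in the crop), which agrees with the depth fit. I'll grasp the middle one.

{"name": "arm_command", "arguments": {"plan": [[0.7,-0.4,4.5,0,0,0,0.4],[0,0,5,0,0,0,0.4],[0,0,5,0,0,0,0.4],[0,0,3.5,0,0,0,0.4],[0,0,2.5,0,0,0,0.4],[0,0,1.6,0,0,0,0.4],[0,0,0,0,0,0,0.4]]}}

```text
time: 6.28
ee_pos: [482.4, 228.0, 17.0]
tool_rot: [[0.047, 0.999, -0.002], [0.999, -0.047, -0.002], [-0.002, -0.002, -1.0]]
wrist_force: [-0.5, 0.6, -0.5]
finger_gap: 59.8
finger_force: 0.0
```

{"name": "arm_command", "arguments": {"plan": [[0,0,0,0,0,0,-1],[0,0,0,0,0,0,-1],[0,0,0,0,0,0,-1],[0,0,0,0,0,0,-1],[0,0,0,0,0,0,-1]]}}

```text
time: 6.9
ee_pos: [483.4, 229.5, 19.3]
tool_rot: [[0.043, 0.999, 0.001], [0.999, -0.043, 0.001], [0.001, 0.001, -1.0]]
wrist_force: [-1.0, -1.0, 7.8]
finger_gap: 33.0
finger_force: 80.6
```

Run:
```python
from h import *
print(S())
z=np.load("pics/top0.npz"); p=np.ascontiguousarray(z["p"][:,:,::-1]); d0=z["d"]
a=(610,-30)
im=rect("top",p,8,*a,400,440,2); hsv=cv2.cvtColor(im,cv2.COLOR_BGR2HSV)
m=((hsv[...,1]<45)&(hsv[...,2]>60)&(hsv[...,2]<150)).astype(np.uint8)
m=cv2.morphologyEx(m,cv2.MORPH_OPEN,np.ones((7,7)))
n,l,st,c=cv2.connectedComponentsWithStats(m); i=1+st[1:,4].argmax(); print(st[i])
ys,xs=np.nonzero(l==i); w=np.c_[a[0]-ys/2,a[1]-xs/2].astype(np.float32)
r=cv2.minAreaRect(w); print(r); print(cv2.boxPoints(r))
c=camera_params("top"); v,u=np.mgrid[:384,:512]
X=(np.linalg.inv(c["K"])@np.stack([u*d0,v*d0,d0]).reshape(3,-1)); W=(c["R"].T@(X-c["t"][:,None])).T
k=W[(W[:,0]>480)&(W[:,0]<545)&(W[:,1]<-105)&(W[:,1]>-165)&(W[:,2]>24)&(W[:,2]<42)]; print("nose",len(k)); print(k.round())
```

```text
(6.9, array([483.4, 229.5,  19.3]), array([ 46.4,  21.8, -31.7,   0. , -36.4, 131.1]), array([-1. , -1. ,  7.8]), 33.0)
[   65    87   248   324 45573]
((485.62451171875, -125.91606140136719), (93.39715576171875, 143.27001953125), 73.7279052734375)
[[ 403.77417  -150.6719  ]
 [ 541.30505  -190.81604 ]
 [ 567.47485  -101.16022 ]
 [ 429.94397   -61.016083]]
nose 94
[[ 544. -118.   32.]
 [ 543. -120.   37.]
 [ 543. -122.   41.]
 [ 542. -124.   24.]
 [ 541. -126.   32.]
 [ 540. -128.   37.]
 [ 539. -126.   30.]
 [ 539. -129.   31.]
 [ 537. -141.   41.]
 [ 536. -126.   28.]
 [ 536. -129.   32.]
 [ 535. -131.   36.]
 [ 535. -133.   38.]
 [ 535. -138.   41.]
 [ 535. -141.   40.]
 [ 535. -144.   39.]
 [ 535. -147.   41.]
 [ 533. -126.   32.]
 [ 533. -129.   32.]
 [ 532. -131.   36.]
 [ 532. -133.   40.]
 [ 532. -136.   41.]
 [ 532. -144.   41.]
 [ 533. -147.   36.]
 [ 533. -151.   32.]
 [ 533. -153.   34.]
 [ 533. -155.   36.]
 [ 530. -129.   31.]
 [ 530. -131.   31.]
 [ 530. -134.   37.]
 [ 529. -136.   41.]
 [ 530. -139.   35.]
 [ 529. -141.   39.]
 [ 529. -144.   40.]
 [ 530. -147.   38.]
[... 540 characters left out ...]
  33.]
 [ 522. -142.   35.]
 [ 519. -126.   28.]
 [ 519. -128.   34.]
 [ 518. -131.   39.]
 [ 519. -134.   37.]
 [ 519. -137.   34.]
 [ 519. -139.   37.]
 [ 520. -143.   29.]
 [ 516. -126.   32.]
 [ 516. -128.   35.]
 [ 516. -131.   33.]
 [ 516. -134.   33.]
 [ 516. -136.   35.]
 [ 516. -139.   37.]
 [ 517. -142.   32.]
 [ 513. -126.   35.]
 [ 513. -128.   36.]
 [ 513. -131.   33.]
 [ 513. -133.   39.]
 [ 514. -137.   33.]
 [ 513. -139.   36.]
 [ 514. -143.   28.]
 [ 511. -123.   32.]
 [ 511. -126.   33.]
 [ 510. -128.   38.]
 [ 510. -131.   35.]
 [ 510. -134.   35.]
 [ 511. -137.   32.]
 [ 511. -139.   35.]
 [ 509. -132.   24.]
 [ 508. -134.   35.]
 [ 508. -137.   34.]
 [ 509. -140.   29.]]
```

{"name": "arm_command", "arguments": {"plan": [[0,0,-2,0,0,0,-1],[0,0,-4,0,0,0,-1],[0,0,-5,0,0,0,-1],[-5,-0.3,0,0,0,0,-1],[-5,-0.3,0,0,0,0,-1],[-5,-0.3,0,0,0,0,-1],[-5,-0.3,0,0,0,0,-1],[-5,-0.3,0,0,0,0,-1]]}}

```text
time: 7.9
ee_pos: [456.3, -21.5, 128.4]
tool_rot: [[0.043, 0.999, 0.0], [0.999, -0.043, 0.0], [0.0, 0.0, -1.0]]
wrist_force: [1.4, -0.4, -3.0]
finger_gap: 32.5
finger_force: 80.3
```

{"name": "arm_command", "arguments": {"plan": [[-5,-0.3,0,0,0,0,-1],[-4.5,-0.3,0,0,0,0,-1],[0,0,0,0,0,10.4,-1],[0,0,0,0,0,10.4,-1],[0,0,0,0,0,10.4,-1],[0,0,0,0,0,10.4,-1],[0,0,0,0,0,10.4,-1],[0,0,0,0,0,10.4,-1]]}}

```text
time: 8.9
ee_pos: [446.4, -114.6, 128.2]
tool_rot: [[0.908, 0.418, -0.0], [0.418, -0.908, 0.0], [-0.0, -0.0, -1.0]]
wrist_force: [-0.5, 0.8, -2.1]
finger_gap: 33.1
finger_force: 80.1
```

{"name": "arm_command", "arguments": {"plan": [[0,0,0,0,0,10.4,-1],[0,0,0,0,0,10.4,-1],[0,0,0,0,0,10.4,-1],[0,0,0,0,0,10.2,-1],[0,0,0,0,0,0,-1]]}}

```text
time: 9.52
ee_pos: [446.5, -114.6, 128.2]
tool_rot: [[0.96, -0.28, -0.0], [-0.28, -0.96, 0.0], [-0.0, -0.0, -1.0]]
wrist_force: [-0.5, -0.2, -2.7]
finger_gap: 33.0
finger_force: 80.0
```

{"name": "arm_command", "arguments": {"plan": [[0,0,4,0,0,0,-1],[0,0,4,0,0,0,-1],[0,0,1.5,0,0,0,-1],[0,0,0.8,0,0,0,-1],[0,0,0,0,0,0,-1]]}}

```text
time: 10.15
ee_pos: [446.9, -114.7, 25.2]
tool_rot: [[0.96, -0.279, -0.0], [-0.279, -0.96, -0.0], [-0.0, 0.0, -1.0]]
wrist_force: [0.7, 0.6, -2.2]
finger_gap: 32.6
finger_force: 80.0
```

Run:
```python
from h import *
p,d=grab_frame("side"); cv2.imwrite("pics/s2.png",cv2.resize(p[190:290,190:340,::-1],(750,500),interpolation=cv2.INTER_CUBIC)); print(S())
```

```text
(10.2, array([ 447.3, -114.6,   25.7]), array([ 10.2,  15.8, -40.7,   0. , -33.5,  63.6]), array([ 0.1,  0.1, -2.9]), 33.0)
```

View pics/s2.png

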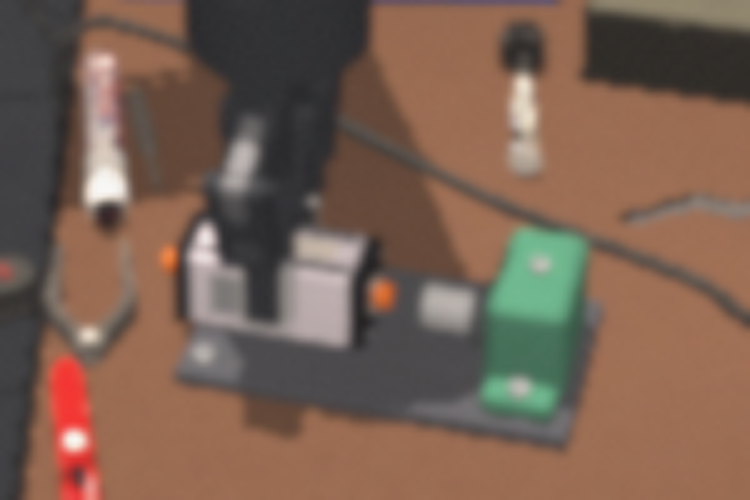

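The picture shows module pin a at (382,294) facing the nose at (445,305), with the module level just above the plate. Pressing now.

{"name": "arm_command", "arguments": {"plan": [[1.2,0,0.1,0,0,0,-1],[0.4,0,0,0,0,0,-1],[0.3,0,0,0,0,0,-1],[0.3,0,0,0,0,0,-1],[0.3,0,0,0,0,0,-1],[0,0,0,0,0,0,-1]]}}

```text
time: 10.95
ee_pos: [466.9, -121.6, 23.6]
tool_rot: [[0.959, -0.282, -0.007], [-0.282, -0.96, 0.0], [-0.007, 0.002, -1.0]]
wrist_force: [-12.4, 8.2, 2.9]
finger_gap: 32.8
finger_force: 81.1
```

{"name": "arm_command", "arguments": {"plan": [[0.3,0,0,0,0,0,-1],[0,0,0,0,0,0,-1],[0,0,0,0,0,0,-1]]}}

```text
time: 11.32
ee_pos: [467.0, -121.8, 23.5]
tool_rot: [[0.959, -0.282, -0.011], [-0.282, -0.959, 0.001], [-0.011, 0.002, -1.0]]
wrist_force: [-23.0, 18.4, 15.7]
finger_gap: 33.2
finger_force: 82.8
```

{"name": "arm_command", "arguments": {"plan": [[-1,0,0,0,0,0,-1],[-1.8,0,0,0,0,0,-1],[0,0,-3,0,0,0,-1],[0,0,-1,0,0,10,-1],[0,0,0,0,0,10,-1],[0,0,0,0,0,10,-1],[0,0,0,0,0,10,-1],[0,0,0,0,0,10,-1]]}}

```text
time: 12.32
ee_pos: [447.8, -114.8, 64.8]
tool_rot: [[0.397, -0.918, 0.002], [-0.918, -0.397, 0.0], [0.001, -0.002, -1.0]]
wrist_force: [0.1, 0.4, -3.1]
finger_gap: 32.9
finger_force: 80.1
```

{"name": "arm_command", "arguments": {"plan": [[0,0,0,0,0,10,-1],[0,0,0,0,0,10,-1],[0,0,0,0,0,10,-1],[0,0,0,0,0,10,-1],[-3,0,0,0,0,0,-1],[0,-2.8,0,0,0,0,-1],[0,0,0,0,0,0,-1]]}}

```text
time: 13.2
ee_pos: [485.0, -93.6, 64.8]
tool_rot: [[-0.28, -0.96, 0.003], [-0.96, 0.28, 0.0], [-0.001, -0.003, -1.0]]
wrist_force: [0.0, 1.2, -3.0]
finger_gap: 32.7
finger_force: 80.4
```

Run:
```python
from h import *
p,d=grab_frame("side"); cv2.imwrite("pics/s3.png",cv2.resize(p[190:290,190:340,::-1],(750,500),interpolation=cv2.INTER_CUBIC)); print(S())
```

```text
(13.25, array([483.3, -93.8,  64.5]), array([ 12. ,  14.5, -34.8,   0. , -40.6, -28.3]), array([-0.9, -0.2, -3.4]), 32.7)
```

View pics/s3.png

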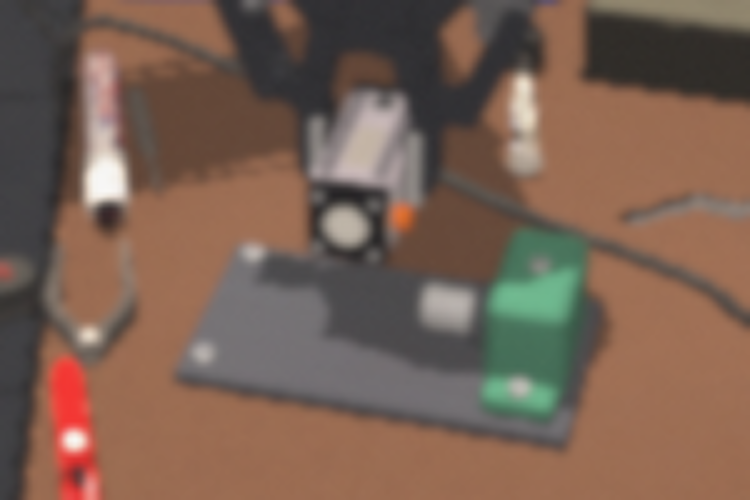

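The end face at (345,228) now shows pin a flush, and pin c at (402,215) faces the nose. I'll descend and press.

{"name": "arm_command", "arguments": {"plan": [[0,0,2.5,0,0,0,-1],[0,0,1.5,0,0,0,-1],[0,-0.9,0,0,0,0,-1],[0,-0.4,0,0,0,0,-1],[0,-0.3,0,0,0,0,-1],[0,-0.3,0,0,0,0,-1],[0,-0.2,0,0,0,0,-1],[0,0,0,0,0,0,-1]]}}

```text
time: 14.25
ee_pos: [499.0, -99.6, 23.6]
tool_rot: [[-0.282, -0.959, -0.005], [-0.959, 0.282, 0.0], [0.001, 0.005, -1.0]]
wrist_force: [-8.8, 5.3, -0.4]
finger_gap: 32.8
finger_force: 82.4
```

{"name": "arm_command", "arguments": {"plan": [[0,-0.3,0,0,0,0,-1],[0,0,0,0,0,0,-1],[0,0,0,0,0,0,-1]]}}

```text
time: 14.62
ee_pos: [499.0, -100.2, 23.0]
tool_rot: [[-0.284, -0.959, -0.01], [-0.959, 0.284, 0.001], [0.002, 0.01, -1.0]]
wrist_force: [-15.2, 12.4, 5.1]
finger_gap: 33.1
finger_force: 82.8
```

{"name": "arm_command", "arguments": {"plan": [[0,1.2,0,0,0,0,-1],[0,4,0,0,0,0,-1],[3,0,-4,0,0,0,-1],[0,0,0,0,0,10,-1],[0,0,0,0,0,10,-1],[0,0,0,0,0,10,-1],[0,0,0,0,0,10,-1],[0,0,0,0,0,10,-1]]}}

```text
time: 15.62
ee_pos: [447.4, -114.7, 64.8]
tool_rot: [[-0.918, -0.397, 0.002], [-0.397, 0.918, 0.0], [-0.002, -0.001, -1.0]]
wrist_force: [0.0, 0.0, -3.2]
finger_gap: 32.7
finger_force: 82.1
```

{"name": "arm_command", "arguments": {"plan": [[0,0,0,0,0,10,-1],[0,0,0,0,0,10,-1],[0,0,0,0,0,10,-1],[0,0,0,0,0,10,-1],[0,0,2.5,0,0,0,-1],[0,0,1.5,0,0,0,-1],[0,0,0,0,0,0,-1]]}}

```text
time: 16.5
ee_pos: [447.0, -114.8, 24.1]
tool_rot: [[-0.96, 0.28, 0.0], [0.28, 0.96, -0.0], [-0.0, -0.0, -1.0]]
wrist_force: [-0.6, -0.3, -2.6]
finger_gap: 32.5
finger_force: 82.2
```

{"name": "arm_command", "arguments": {"plan": [[-1.2,0,0,0,0,0,-1],[-0.4,0,0,0,0,0,-1],[-0.3,0,0,0,0,0,-1],[-0.3,0,0,0,0,0,-1],[-0.3,0,0,0,0,0,-1],[-0.2,0,0,0,0,0,-1],[0,0,0,0,0,0,-1]]}}

```text
time: 17.38
ee_pos: [465.9, -121.9, 23.1]
tool_rot: [[-0.959, 0.283, -0.012], [0.283, 0.959, 0.001], [0.012, -0.002, -1.0]]
wrist_force: [-21.3, 14.7, 9.5]
finger_gap: 33.0
finger_force: 84.0
```

{"name": "arm_command", "arguments": {"plan": [[-0.3,0,0,0,0,0,-1],[0,0,0,0,0,0,-1],[0,0,0,0,0,0,-1]]}}

```text
time: 17.75
ee_pos: [465.9, -122.0, 23.1]
tool_rot: [[-0.959, 0.283, -0.016], [0.283, 0.959, 0.002], [0.016, -0.003, -1.0]]
wrist_force: [-31.8, 25.4, 23.8]
finger_gap: 32.9
finger_force: 85.6
```

Run:
```python
from h import *
p,d=grab_frame("side"); a=cv2.resize(p[190:290,190:340,::-1],(750,500),interpolation=cv2.INTER_CUBIC);  print(S())
cv2.imwrite("pics/s4.png",a)
```

```text
(17.8, array([ 465.9, -122. ,   23. ]), array([   8.6,   18. ,  -37.4,   -0.4,  -35.5, -114.7]), array([-31.9,  25.3,  22.5]), 32.9)
```

{"name": "arm_command", "arguments": {"plan": [[1.4,0,0,0,0,0,-1],[1.8,0,0,0,0,0,-1],[0,0,-5,0,0,0,-1],[0,0,-5,0,0,0,-1],[0,0,0,0,0,-10.4,-1],[0,0,0,0,0,-10.4,-1],[0,0,0,0,0,-10.4,-1],[0,0,0,0,0,-10.4,-1]]}}

```text
time: 18.8
ee_pos: [445.8, -114.2, 125.0]
tool_rot: [[-0.902, -0.433, 0.002], [-0.433, 0.902, 0.0], [-0.002, -0.001, -1.0]]
wrist_force: [-0.4, 0.2, -1.9]
finger_gap: 32.9
finger_force: 82.1
```

{"name": "arm_command", "arguments": {"plan": [[0,0,0,0,0,-10.4,-1],[0,0,0,0,0,-10.4,-1],[0,0,0,0,0,-10.4,-1],[0,0,0,0,0,-10.4,-1],[0,0,0,0,0,-10.4,-1],[0,0,0,0,0,-10.4,-1],[0,0,0,0,0,0,-1]]}}

```text
time: 19.68
ee_pos: [445.6, -114.2, 124.8]
tool_rot: [[-0.041, -0.999, 0.002], [-0.999, 0.041, 0.0], [-0.0, -0.002, -1.0]]
wrist_force: [-0.3, -1.2, -2.9]
finger_gap: 32.8
finger_force: 82.1
```

Run:
```python
from h import *
print(S())
a=(630,430)
p,d=grab_frame("top"); i1=grid(rect("top",np.ascontiguousarray(p[:,:,::-1]),22,*a,420,600,2)[:,:],*a,2,20)
b=cv2.imread("pics/s4.png"); b=cv2.resize(b,(380,253)); o=np.zeros((600,800,3),np.uint8); o[:,:420]=i1; o[:253,420:]=b
cv2.imwrite("pics/c5.png",o)
```

```text
(19.68, array([ 445.6, -114.2,  124.8]), array([ 10.3,   6.6, -34.7,   0. , -48.6, -12.7]), array([-0.3, -1.2, -2.9]), 32.8)
```

View pics/c5.png

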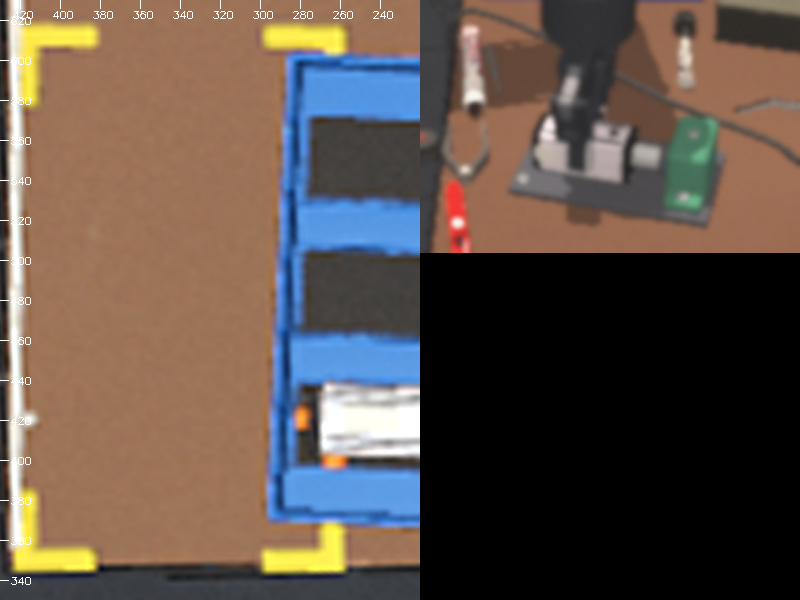

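The tray is unmoved, and the inset shows the pin b end flush against the nose. I'll place the module back in the middle lane.

{"name": "arm_command", "arguments": {"plan": [[-4.9,-0.35,0,0,0,0,-1],[-4.9,-0.35,0,0,0,0,-1],[-4.9,-0.35,0,0,0,0,-1],[-4.9,-0.35,0,0,0,0,-1],[-4.9,-0.35,0,0,0,0,-1],[-4.9,-0.35,0,0,0,0,-1],[-4.9,-0.35,0,0,0,0,-1],[0,0,0,0,0,0,-1]]}}

```text
time: 20.72
ee_pos: [484.1, 231.0, 124.4]
tool_rot: [[-0.041, -0.999, 0.001], [-0.999, 0.041, 0.001], [-0.001, -0.001, -1.0]]
wrist_force: [-0.3, -0.0, -2.3]
finger_gap: 32.6
finger_force: 82.0
```

{"name": "arm_command", "arguments": {"plan": [[0,0,4,0,0,0,-1],[0,0,4,0,0,0,-1],[0,0,1.5,0,0,0,-1],[0,0,0.8,0,0,0,-1],[0,0,0,0,0,0,-1]]}}

```text
time: 21.35
ee_pos: [483.6, 227.8, 21.8]
tool_rot: [[-0.041, -0.999, 0.001], [-0.999, 0.041, 0.0], [-0.0, -0.001, -1.0]]
wrist_force: [1.2, -0.2, -2.6]
finger_gap: 33.1
finger_force: 82.0
```

{"name": "arm_command", "arguments": {"plan": [[0,0,0.2,0,0,0,-1],[0,0,0,0,0,0,0.15],[0,0,0,0,0,0,0.15],[0,0,0,0,0,0,0.15],[0,0,-3,0,0,0,0.15],[0,0,-5,0,0,0,0.15],[0,0,-5,0,0,-10.5,0.15],[0,0,0,0,0,-10.5,0.15]]}}

```text
time: 22.35
ee_pos: [485.2, 229.3, 153.9]
tool_rot: [[0.327, -0.945, 0.006], [-0.945, -0.327, 0.005], [-0.003, -0.008, -1.0]]
wrist_force: [-0.8, 0.6, -0.3]
finger_gap: 49.3
finger_force: 0.0
```

{"name": "arm_command", "arguments": {"plan": [[0,0,0,0,0,-10.5,0.4],[0,0,0,0,0,-10.5,0.4],[0,0,0,0,0,-10.5,0.4],[0,0,0,0,0,-10.5,0.4],[0,0,0,0,0,-10.5,0.4],[0,0,0,0,0,-10.5,0.4],[0,0,0,0,0,-10.5,0.4],[0,0,0,0,0,-10.5,0.4]]}}

```text
time: 23.35
ee_pos: [483.1, 227.6, 149.4]
tool_rot: [[0.974, 0.226, 0.0], [0.226, -0.974, 0.0], [0.0, -0.0, -1.0]]
wrist_force: [-0.1, 0.5, -0.5]
finger_gap: 59.6
finger_force: 0.0
```

{"name": "arm_command", "arguments": {"plan": [[0,0,0,0,0,-10.5,0.4],[0,0,0,0,0,-10.5,0.4],[0,0,0,0,0,-10.5,0.4],[0,0,0,0,0,-10.5,0.4],[0,0,0,0,0,-10.5,0.4],[0,0,0,0,0,-10.5,0.4],[0,0,0,0,0,-10.5,0.4],[0,0,0,0,0,0,0.4]]}}

```text
time: 24.35
ee_pos: [483.1, 227.6, 149.4]
tool_rot: [[0.067, 0.998, 0.0], [0.998, -0.067, 0.0], [0.0, 0.0, -1.0]]
wrist_force: [0.6, -0.3, 0.7]
finger_gap: 59.5
finger_force: 0.0
```

Run:
```python
from h import *
print(S())
p,d=grab_frame("side"); a=cv2.resize(p[130:220,190:340,::-1],(600,360),interpolation=cv2.INTER_CUBIC)
cv2.imwrite("pics/s6.png",a)
```

```text
(24.35, array([483.1, 227.6, 149.4]), array([ 46.3,  11.9, -24.2,   0. , -53.9, 129.9]), array([ 0.6, -0.3,  0.7]), 59.5)
```

View pics/s6.png

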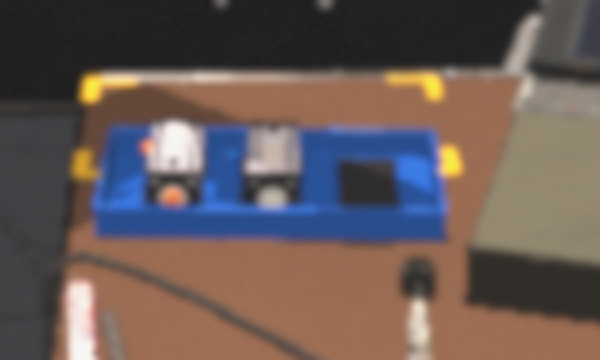

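Module 1 lies in the middle lane with its end flush at (272,198). Now the near module.

{"name": "arm_command", "arguments": {"plan": [[0.1,-3.3,0,0,0,0,0.25],[0,-3.2,0,0,0,0,0.25],[0,0,4,0,0,0,0.25],[0,0,4,0,0,0,0.25],[0,0,3,0,0,0,0.25],[0,0,1.5,0,0,0,0.25],[0,0,0.6,0,0,0,0.25],[0,0,0,0,0,0,0.25]]}}

```text
time: 25.4
ee_pos: [418.4, 233.0, 18.4]
tool_rot: [[0.068, 0.998, -0.0], [0.998, -0.068, -0.0], [-0.0, -0.0, -1.0]]
wrist_force: [0.4, -1.5, -0.8]
finger_gap: 53.3
finger_force: 0.0
```

{"name": "arm_command", "arguments": {"plan": [[0,0,0,0,0,0,-1],[0,0,0,0,0,0,-1],[0,0,0,0,0,0,-1],[0,0,0,0,0,0,-1],[0,0,0,0,0,0,-1]]}}

```text
time: 26.02
ee_pos: [418.7, 233.4, 19.3]
tool_rot: [[0.066, 0.998, 0.001], [0.998, -0.066, 0.001], [0.001, 0.001, -1.0]]
wrist_force: [-1.4, -0.3, 6.8]
finger_gap: 33.1
finger_force: 80.0
```

{"name": "arm_command", "arguments": {"plan": [[0,0,-2,0,0,0,-1],[0,0,-4,0,0,0,-1],[0,0,-5,0,0,0,-1],[-4.94,0.73,0,0,0,0,-1],[-4.94,0.73,0,0,0,0,-1],[-4.94,0.73,0,0,0,0,-1],[-4.94,0.73,0,0,0,0,-1],[-4.94,0.73,0,0,0,0,-1]]}}

```text
time: 27.02
ee_pos: [438.1, -17.4, 128.7]
tool_rot: [[0.066, 0.998, 0.001], [0.998, -0.066, 0.001], [0.001, 0.001, -1.0]]
wrist_force: [0.9, 0.8, -2.0]
finger_gap: 32.9
finger_force: 80.2
```

{"name": "arm_command", "arguments": {"plan": [[-4.94,0.73,0,0,0,0,-1],[-4.94,0.73,0,0,0,0,-1],[0,0,0,0,0,10.25,-1],[0,0,0,0,0,10.25,-1],[0,0,0,0,0,10.25,-1],[0,0,0,0,0,10.25,-1],[0,0,0,0,0,10.25,-1],[0,0,0,0,0,10.25,-1]]}}

```text
time: 28.02
ee_pos: [446.1, -115.5, 128.4]
tool_rot: [[0.911, 0.412, 0.0], [0.412, -0.911, 0.0], [0.0, -0.0, -1.0]]
wrist_force: [-0.8, 0.6, -2.5]
finger_gap: 32.7
finger_force: 80.1
```

{"name": "arm_command", "arguments": {"plan": [[0,0,0,0,0,10.25,-1],[0,0,0,0,0,10.25,-1],[0,0,0,0,0,10.25,-1],[0,0,0,0,0,10.25,-1],[0,0,0,0,0,0,-1]]}}

```text
time: 28.65
ee_pos: [446.2, -115.5, 128.4]
tool_rot: [[0.96, -0.28, 0.0], [-0.28, -0.96, 0.0], [0.0, -0.0, -1.0]]
wrist_force: [0.4, 0.9, -2.5]
finger_gap: 32.7
finger_force: 80.1
```

{"name": "arm_command", "arguments": {"plan": [[0,-0.1,4,0,0,0,-1],[0,0,4,0,0,0,-1],[0,0,1.5,0,0,0,-1],[0,0,0.9,0,0,0,-1],[0,0,0,0,0,0,-1]]}}

```text
time: 29.28
ee_pos: [447.0, -114.5, 24.4]
tool_rot: [[0.961, -0.278, 0.0], [-0.278, -0.961, -0.0], [0.0, 0.0, -1.0]]
wrist_force: [-0.0, 0.9, -3.3]
finger_gap: 33.1
finger_force: 80.2
```

{"name": "arm_command", "arguments": {"plan": [[1.2,0,0,0,0,0,-1],[0.4,0,0,0,0,0,-1],[0.3,0,0,0,0,0,-1],[0.3,0,0,0,0,0,-1],[0.3,0,0,0,0,0,-1],[0,0,0,0,0,0,-1]]}}

```text
time: 30.02
ee_pos: [466.9, -121.4, 23.5]
tool_rot: [[0.96, -0.282, -0.007], [-0.282, -0.96, 0.001], [-0.007, 0.001, -1.0]]
wrist_force: [-12.4, 7.7, 3.1]
finger_gap: 32.7
finger_force: 81.2
```

{"name": "arm_command", "arguments": {"plan": [[0.3,0,0,0,0,0,-1],[0,0,0,0,0,0,-1],[0,0,0,0,0,0,-1]]}}

```text
time: 30.4
ee_pos: [466.9, -121.6, 23.5]
tool_rot: [[0.959, -0.282, -0.011], [-0.282, -0.959, 0.001], [-0.011, 0.002, -1.0]]
wrist_force: [-22.3, 18.8, 16.8]
finger_gap: 32.6
finger_force: 82.9
```

Identical to the first. Next is pin c.

{"name": "arm_command", "arguments": {"plan": [[-1,0,0,0,0,0,-1],[-1.8,0,0,0,0,0,-1],[0,0,-3,0,0,0,-1],[0,0,-1,0,0,10,-1],[0,0,0,0,0,10,-1],[0,0,0,0,0,10,-1],[0,0,0,0,0,10,-1],[0,0,0,0,0,10,-1]]}}

```text
time: 31.4
ee_pos: [447.7, -114.6, 64.7]
tool_rot: [[0.397, -0.918, 0.002], [-0.918, -0.397, 0.0], [0.001, -0.002, -1.0]]
wrist_force: [1.1, 0.3, -3.4]
finger_gap: 32.7
finger_force: 80.2
```

{"name": "arm_command", "arguments": {"plan": [[0,0,0,0,0,10,-1],[0,0,0,0,0,10,-1],[0,0,0,0,0,10,-1],[0,0,0,0,0,10,-1],[-3,0,0,0,0,0,-1],[0,-2.8,0,0,0,0,-1],[0,0,0,0,0,0,-1]]}}

```text
time: 32.28
ee_pos: [484.9, -93.5, 64.8]
tool_rot: [[-0.28, -0.96, 0.003], [-0.96, 0.28, 0.0], [-0.001, -0.003, -1.0]]
wrist_force: [-0.3, -0.7, -3.2]
finger_gap: 32.9
finger_force: 80.3
```

Run:
```python
from h import *
p,d=grab_frame("side"); cv2.imwrite("pics/s7.png",cv2.resize(p[200:280,200:320,::-1],(480,320),interpolation=cv2.INTER_CUBIC)); print(S())
```

```text
(32.33, array([483.2, -93.6,  64.4]), array([ 12. ,  14.5, -34.8,   0. , -40.6, -28.3]), array([-0.1, -0.7, -2.6]), 33.1)
```

View pics/s7.png

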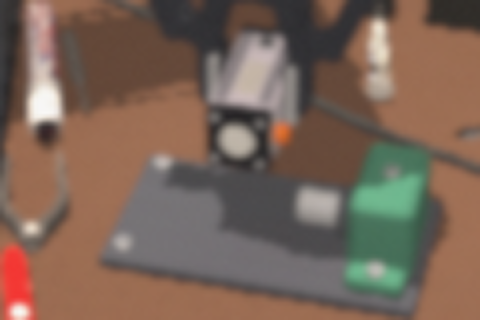

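Pin a is flush (236,140) and pin c at (282,132) faces the nose, the same as before.

{"name": "arm_command", "arguments": {"plan": [[0,0,2.5,0,0,0,-1],[0,0,1.5,0,0,0,-1],[0,-0.9,0,0,0,0,-1],[0,-0.4,0,0,0,0,-1],[0,-0.3,0,0,0,0,-1],[0,-0.3,0,0,0,0,-1],[0,-0.2,0,0,0,0,-1],[0,0,0,0,0,0,-1]]}}

```text
time: 33.33
ee_pos: [499.0, -99.5, 23.6]
tool_rot: [[-0.282, -0.959, -0.005], [-0.959, 0.282, 0.0], [0.001, 0.005, -1.0]]
wrist_force: [-7.7, 5.7, -0.7]
finger_gap: 32.9
finger_force: 82.0
```

{"name": "arm_command", "arguments": {"plan": [[0,-0.3,0,0,0,0,-1],[0,0,0,0,0,0,-1],[0,0,0,0,0,0,-1]]}}

```text
time: 33.7
ee_pos: [499.0, -100.0, 23.0]
tool_rot: [[-0.284, -0.959, -0.01], [-0.959, 0.284, 0.001], [0.002, 0.01, -1.0]]
wrist_force: [-15.5, 10.5, 5.3]
finger_gap: 33.1
finger_force: 82.6
```

{"name": "arm_command", "arguments": {"plan": [[0,1.2,0,0,0,0,-1],[0,4,0,0,0,0,-1],[3,0,-4,0,0,0,-1],[0,0,0,0,0,10,-1],[0,0,0,0,0,10,-1],[0,0,0,0,0,10,-1],[0,0,0,0,0,10,-1],[0,0,0,0,0,10,-1]]}}

```text
time: 34.7
ee_pos: [447.2, -114.6, 64.8]
tool_rot: [[-0.918, -0.397, 0.002], [-0.397, 0.918, 0.0], [-0.002, -0.001, -1.0]]
wrist_force: [0.7, -0.8, -3.1]
finger_gap: 32.7
finger_force: 82.0
```

{"name": "arm_command", "arguments": {"plan": [[0,0,0,0,0,10,-1],[0,0,0,0,0,10,-1],[0,0,0,0,0,10,-1],[0,0,0,0,0,10,-1],[0,0,2.5,0,0,0,-1],[0,0,1.5,0,0,0,-1],[0,0,0,0,0,0,-1]]}}

```text
time: 35.58
ee_pos: [446.8, -114.6, 24.1]
tool_rot: [[-0.96, 0.28, 0.0], [0.28, 0.96, -0.0], [-0.0, -0.0, -1.0]]
wrist_force: [-0.3, -0.4, -2.5]
finger_gap: 32.5
finger_force: 81.8
```

{"name": "arm_command", "arguments": {"plan": [[-1.2,0,0,0,0,0,-1],[-0.4,0,0,0,0,0,-1],[-0.3,0,0,0,0,0,-1],[-0.3,0,0,0,0,0,-1],[-0.3,0,0,0,0,0,-1],[-0.2,0,0,0,0,0,-1],[0,0,0,0,0,0,-1]]}}

```text
time: 36.45
ee_pos: [466.0, -121.8, 23.1]
tool_rot: [[-0.959, 0.283, -0.012], [0.283, 0.959, 0.001], [0.011, -0.002, -1.0]]
wrist_force: [-20.0, 13.4, 8.2]
finger_gap: 32.9
finger_force: 83.7
```

{"name": "arm_command", "arguments": {"plan": [[-0.3,0,0,0,0,0,-1],[0,0,0,0,0,0,-1],[0,0,0,0,0,0,-1]]}}

```text
time: 36.83
ee_pos: [466.0, -121.9, 23.0]
tool_rot: [[-0.959, 0.283, -0.016], [0.283, 0.959, 0.002], [0.016, -0.003, -1.0]]
wrist_force: [-30.0, 24.0, 20.1]
finger_gap: 32.7
finger_force: 85.2
```

{"name": "arm_command", "arguments": {"plan": [[1.4,0,0,0,0,0,-1],[1.8,0,0,0,0,0,-1],[0,0,-5,0,0,0,-1],[0,0,-5,0,0,0,-1],[0,0,0,0,0,0,-1]]}}

```text
time: 37.45
ee_pos: [448.6, -113.8, 128.7]
tool_rot: [[-0.96, 0.28, 0.01], [0.28, 0.96, 0.001], [-0.01, 0.004, -1.0]]
wrist_force: [0.0, -0.1, -3.4]
finger_gap: 32.7
finger_force: 82.2
```

Run:
```python
from h import *
print(S())
q,_=grab_frame("side")
a=(630,360)
p,d=grab_frame("top"); i1=grid(rect("top",np.ascontiguousarray(p[:,:,::-1]),22,*a,420,600,2)[:,:],*a,2,20)
b=cv2.resize(q[195:270,190:300,::-1],(380,259),interpolation=cv2.INTER_CUBIC); o=np.zeros((600,800,3),np.uint8); o[:,:420]=i1; o[:259,420:]=b
cv2.imwrite("pics/c8.png",o)
```

```text
(37.45, array([ 448.6, -113.8,  128.7]), array([ 1.030e+01,  6.300e+00, -3.450e+01,  1.000e-01, -4.860e+01,
       -1.166e+02]), array([ 0. , -0.1, -3.4]), 32.7)
```

View pics/c8.png

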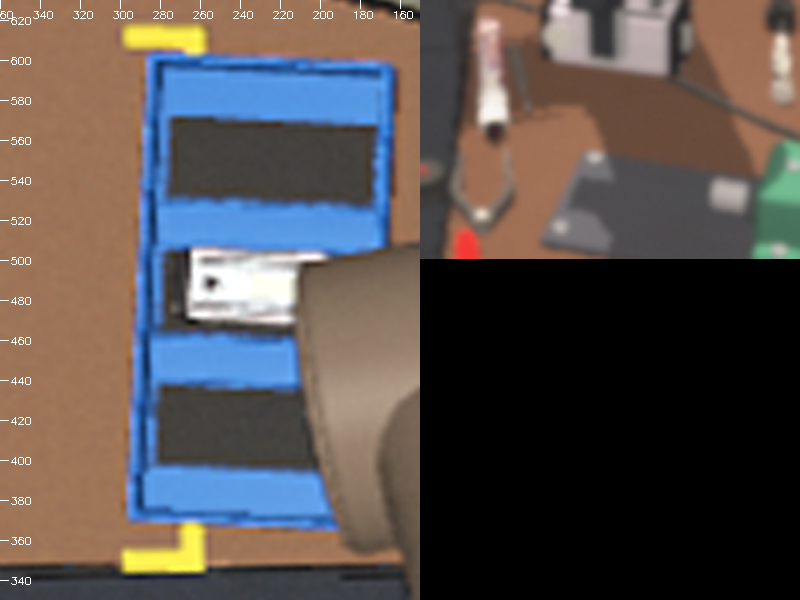

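The tray hasn't moved, and the near lane is free at about (419,231).

{"name": "arm_command", "arguments": {"plan": [[0,0,0,0,0,-10.4,-1],[0,0,0,0,0,-10.4,-1],[0,0,0,0,0,-10.4,-1],[0,0,0,0,0,-10.4,-1],[0,0,0,0,0,-10.4,-1],[0,0,0,0,0,-10.4,-1],[0,0,0,0,0,-10.4,-1],[0,0,0,0,0,-10.4,-1]]}}

```text
time: 38.55
ee_pos: [444.1, -114.1, 122.7]
tool_rot: [[-0.387, -0.922, -0.003], [-0.922, 0.387, -0.0], [0.001, 0.002, -1.0]]
wrist_force: [-0.6, -0.1, -2.6]
finger_gap: 32.6
finger_force: 81.9
```

{"name": "arm_command", "arguments": {"plan": [[0,0,0,0,0,-10.4,-1],[0,0,0,0,0,-10.4,-1],[-4.9,0.59,0,0,0,0,-1],[-4.9,0.59,0,0,0,0,-1],[-4.9,0.59,0,0,0,0,-1],[-4.9,0.59,0,0,0,0,-1],[-4.9,0.59,0,0,0,0,-1],[-4.9,0.59,0,0,0,0,-1]]}}

```text
time: 39.55
ee_pos: [420.4, 182.3, 123.0]
tool_rot: [[-0.04, -0.999, -0.001], [-0.999, 0.04, -0.001], [0.002, 0.001, -1.0]]
wrist_force: [1.5, -0.7, -2.2]
finger_gap: 33.0
finger_force: 81.8
```

{"name": "arm_command", "arguments": {"plan": [[-4.9,0.59,0,0,0,0,-1],[0,0,3,0,0,0,-1],[0,0,3,0,0,0,-1],[0,0,1,0,0,0,-1],[0,0,0,0,0,0,-1]]}}

```text
time: 40.17
ee_pos: [417.0, 229.8, 53.4]
tool_rot: [[-0.04, -0.999, -0.001], [-0.999, 0.04, -0.002], [0.002, 0.001, -1.0]]
wrist_force: [0.0, 0.1, -2.4]
finger_gap: 33.2
finger_force: 81.9
```

{"name": "arm_command", "arguments": {"plan": [[-0.1,-0.2,1.5,0,0,0,-1],[0,0,1.3,0,0,0,-1],[0,0,0.5,0,0,0,-1],[0,0,0,0,0,0,-1],[0,0,0,0,0,0,0.15],[0,0,0,0,0,0,0.15],[0,0,0,0,0,0,0.15],[0,0,0,0,0,0,0.15]]}}

```text
time: 41.18
ee_pos: [419.4, 231.4, 21.5]
tool_rot: [[-0.04, -0.999, 0.0], [-0.999, 0.04, 0.0], [-0.0, -0.0, -1.0]]
wrist_force: [0.3, -0.0, -0.0]
finger_gap: 49.1
finger_force: 0.0
```

{"name": "arm_command", "arguments": {"plan": [[0,0,-3,0,0,0,0.15],[0,0,-5,0,0,0,0.15],[0,0,-5,0,0,0,0.15],[6,0,0,0,0,0,-1],[6,0,0,0,0,0,-1],[6,0,0,0,0,0,-1],[0,0,0,0,0,0,-1]]}}

```text
time: 42.05
ee_pos: [411.1, 48.2, 151.3]
tool_rot: [[-0.044, -0.999, -0.0], [-0.999, 0.044, 0.0], [-0.0, 0.0, -1.0]]
wrist_force: [-1.0, -0.2, 0.5]
finger_gap: 0.5
finger_force: 0.0
```

Run:
```python
from h import *
print(S())
q,_=grab_frame("side")
a=(630,430)
p,d=grab_frame("top"); i1=grid(rect("top",np.ascontiguousarray(p[:,:,::-1]),22,*a,540,600,2)[:,:],*a,2,20)
b=cv2.resize(q[140:210,190:290,::-1],(260,182),interpolation=cv2.INTER_CUBIC); o=np.zeros((600,800,3),np.uint8); o[:,:540]=i1; o[:182,540:]=b
cv2.imwrite("pics/c9.png",o)
```

```text
(42.05, array([411.1,  48.2, 151.3]), array([ 34.3,   0. , -37.7,  -0. , -52.3, -36.8]), array([-1. , -0.2,  0.5]), 0.5)
```

View pics/c9.png

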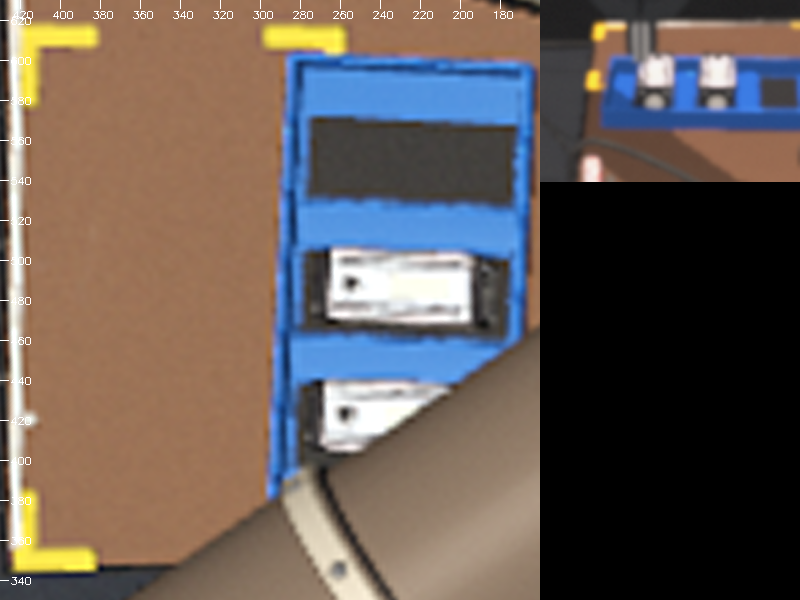

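Both modules lie in their lanes with no orange left showing. Next I'll push the tray with the two fingers set along x against its -y wall.

{"name": "arm_command", "arguments": {"plan": [[0,0,0,0,0,-2.5,0.4],[-4.5,-3,0,0,0,0,0.4],[-4.5,-3,0,0,0,0,0.4],[0,0,5,0,0,0,0.4],[0,0,5,0,0,0,0.4],[0,0,2.5,0,0,0,0.4],[0,0,1.2,0,0,0,0.4],[0,0,0,0,0,0,0.4]]}}

```text
time: 43.15
ee_pos: [471.7, 142.4, 13.9]
tool_rot: [[0.005, -1.0, -0.001], [-1.0, -0.005, -0.001], [0.001, 0.001, -1.0]]
wrist_force: [-0.6, -1.0, 0.5]
finger_gap: 60.0
finger_force: 0.0
```

{"name": "arm_command", "arguments": {"plan": [[-0.8,0,0,0,0,0,0.4],[-0.8,0,0,0,0,0,0.4],[-0.8,0,0,0,0,0,0.4],[-0.8,0,0,0,0,0,0.4],[-0.8,0,0,0,0,0,0.4],[-0.8,0,0,0,0,0,0.4],[-0.8,0,0,0,0,0,0.4],[-0.4,0,0,0,0,0,0.4]]}}

```text
time: 44.15
ee_pos: [471.1, 201.0, 15.0]
tool_rot: [[0.004, -1.0, -0.001], [-1.0, -0.004, -0.001], [0.001, 0.001, -1.0]]
wrist_force: [0.1, -7.9, 5.2]
finger_gap: 59.5
finger_force: 3.8
```

Run:
```python
from h import *
print(S())
q,_=grab_frame("side")
cv2.imwrite("pics/s10.png",cv2.resize(q[130:220,180:330,::-1],(750,450),interpolation=cv2.INTER_CUBIC))
```

```text
(44.15, array([471.1, 201. ,  15. ]), array([ 45.1,  20.6, -34.8,   0. , -34.7, -45. ]), array([ 0.1, -7.9,  5.2]), 59.5)
```

View pics/s10.png

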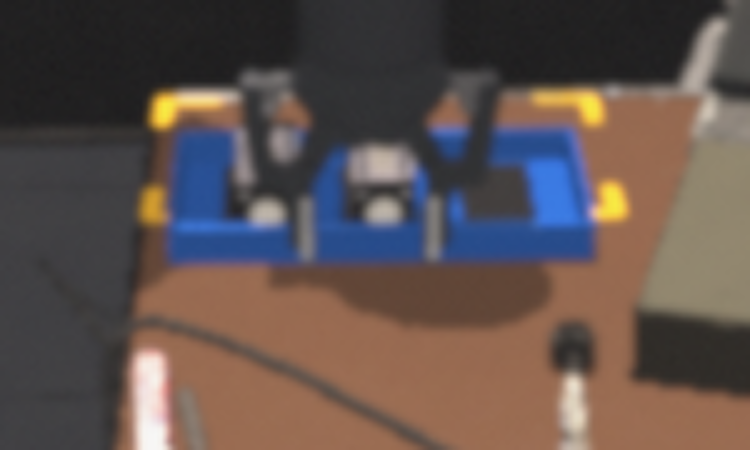

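The fingers meet the wall at (305,225) and (433,225), and the tray is sliding square. Continuing.

{"name": "arm_command", "arguments": {"plan": [[-0.8,0,0,0,0,0,0.4],[-0.8,0,0,0,0,0,0.4],[-0.8,0,0,0,0,0,0.4],[-0.8,0,0,0,0,0,0.4],[-0.8,0,0,0,0,0,0.4],[-0.8,0,0,0,0,0,0.4],[-0.8,0,0,0,0,0,0.4],[-0.4,0,0,0,0,0,0.4]]}}

```text
time: 45.2
ee_pos: [470.8, 260.9, 14.8]
tool_rot: [[0.003, -1.0, -0.001], [-1.0, -0.003, -0.002], [0.002, 0.001, -1.0]]
wrist_force: [0.5, -7.4, 5.5]
finger_gap: 59.8
finger_force: 3.7
```

{"name": "arm_command", "arguments": {"plan": [[-0.6,0,0,0,0,0,0.4],[-0.3,0,0,0,0,0,0.4],[0,0,0,0,0,0,0.4],[1,0,0,0,0,0,0.4],[3,0,0,0,0,0,0.4],[0,0,-5,0,0,0,0.4],[0,0,-6,0,0,0,0.4],[0,0,0,0,0,0,0.4]]}}

```text
time: 46.2
ee_pos: [474.1, 232.8, 129.7]
tool_rot: [[0.004, -1.0, 0.008], [-1.0, -0.004, 0.007], [-0.007, -0.008, -1.0]]
wrist_force: [-0.0, -0.4, -0.1]
finger_gap: 60.0
finger_force: 0.0
```

{"name": "arm_command", "arguments": {"plan": [[6,0,0,0,0,0,0.4],[6,0,0,0,0,0,0.4],[6,0,0,0,0,0,0.4],[6,0,0,0,0,0,0.4],[6,0,0,0,0,0,0.4],[0,0,0,0,0,0,0.4]]}}

```text
time: 46.95
ee_pos: [471.6, -72.8, 123.9]
tool_rot: [[-0.002, -1.0, -0.0], [-1.0, 0.002, 0.0], [-0.0, 0.0, -1.0]]
wrist_force: [-0.4, -0.2, -0.2]
finger_gap: 59.8
finger_force: 0.0
```

Run:
```python
from h import *
print(S())
q,_=grab_frame("side")
a=(630,440)
p,d=grab_frame("top"); i1=grid(rect("top",np.ascontiguousarray(p[:,:,::-1]),22,*a,480,600,2)[:,:],*a,2,20)
b=cv2.resize(q[130:220,190:300,::-1],(320,262),interpolation=cv2.INTER_CUBIC); o=np.zeros((600,800,3),np.uint8); o[:,:480]=i1; o[:262,480:]=b
cv2.imwrite("pics/c11.png",o)
```

```text
(46.95, array([471.6, -72.8, 123.9]), array([ 14.9,   8.4, -32.7,  -0. , -48.9, -15. ]), array([-0.4, -0.2, -0.2]), 59.8)
```

View pics/c11.png

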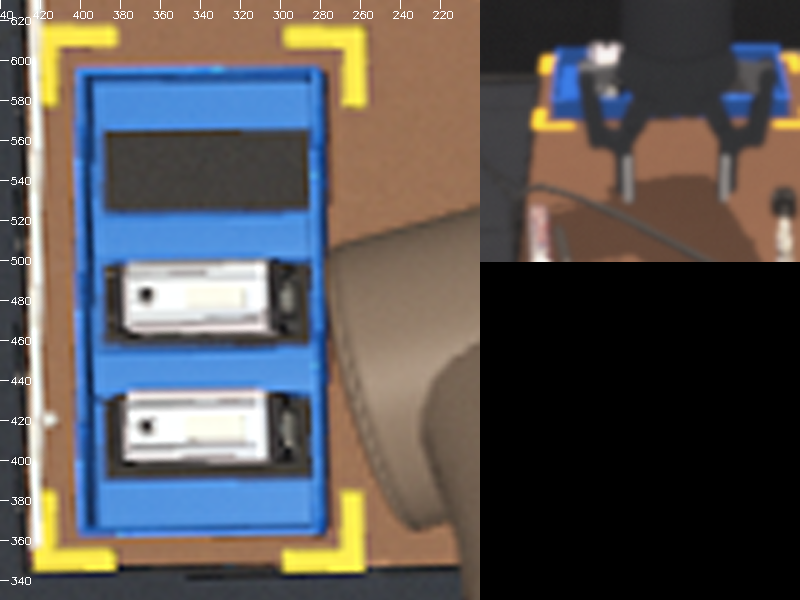

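The tray sits inside the taped corners, about 6 mm off centre and square. Both modules lie flat and the robot is clear.

```bash
python3 -c "
from cell import ticket
print(ticket.hand_in())"
```

```text
the job is handed in; nothing more can be done
None
```

The job is handed in: both modules that were there have all three pins pressed in and lie in the tray's lanes, and the tray is inside the yellow corners, about 6 mm off centre; pin flushness was judged from the press contact and pictures only, and the hand-in gave no verdict.

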